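# Change the filter of the bench fume extractor

### The arm

A 6-joint arm with a two-finger parallel gripper is mounted at the origin on the work surface. World frame = base frame: x ahead of the robot, y to its left, z up, the work surface at z = 0. Lengths are in m, angles in degrees, forces in N, time in s.
With the tool pointing down it reaches from about 0.25 to 0.725 m from the base axis. Payload 9.7 kg.
Tool frame: the origin (TCP) lies where the fingers leave the gripper's body, on its centre line; the fingertips stand 73 mm ahead of it and the grasp point (between the pads) lies 54 mm ahead of it; z points along the fingers, y is the line along which they close (so a half turn about z gives the same grasp; the last joint's range is limited). The gripper opens to 85 mm and grips with 20 to 120 N. Pads are 22 mm wide; open, the fingers measure 114 mm over their backs; the gripper's body (76 mm by 85 mm) begins 54 mm behind the grasp point. The pads swing forward as they close: fully open they stand 13 mm farther back than shut.
Start: joints at [-69.213, 4.979, 10.078, 95.1, 0, 90], TCP at [0.195, -0.514, 0.304] pointing down, gripper open.
Joint ranges: [-179.16, 179.16], [-48.56, 103.87], [-65.8, 70.77], [-126.05, 130.52], [-82.76, 87.17], [-180, 180]. Speed limits (degrees/s): [127.2, 127.2, 147.25, 180, 180, 180].

### API

Orientations are given as a 3x3 rotation matrix whose columns are the frame's x, y, z axes.
In Python, from workcell import arm gives the robot as it stands.
- The arm moves only by the tool drive_tool, never from a script. Its arguments are lists of equal length, an entry for each row: "linear": the shift along the tool's x, y, z in m, a list of three; "twist": the turn about the tool's z in rad. A call has 1 to 8 rows; each row is the pose to reach, as a shift and turn from the pose commanded when the call began, along the tool's axes at that moment; what a row does not reach only later rows make up. A row lasts 1/12 s, in which the tool goes at most 41.7 mm and 7.16 degrees, less where a joint would pass 70% of its speed; a pose out of reach is approached as far as the arm can. A call with a gripper value outside its range is refused whole. "claw" is the finger opening in m, from 0 to 0.0854, set as the call begins (left out, the last holds). The fingers move at their own pace and stop on an object; "newtons" is the grip in N (left out, the last holds). Time passes only in rows, so rows that repeat a pose let the fingers close. It gives the time, the measured TCP pose, the force, the opening and the grip force at its end, in the units of the state.
- arm.get_obs(): the state, without advancing time (a new reading comes with each control period).
- arm.capture(name): name is "scene" or "side" or "wrist"; returns the picture (420x560x3 uint8, red, green, blue); there is no depth.
- arm.camera_info(name): a dict with "fx", "fy", "cx", "cy" (pixels), "k1" (the pictures are not rectified: a ray, as slopes to the right and down, at radius r is drawn at 1 + k1 r^2 times it, then the intrinsics apply), "xyz" and "attitude" of the camera in the world. Camera axes: x right, y up, looking along -z (the intrinsics and any distortion apply to the point x, -y, -z); pixel columns grow to the right and rows downward; lengths in m; the calibration is good to about 2 mm. A picture is of the moment at which its call begins: read the wrist's pose just before it. camera_info takes no time and is no camera call; for the wrist camera it gives the pose at the moment of the call.
- arm.hand_in(): hands the job in; it is judged then, once.
The state is a dict: "time": time; "joint_pos": joint angles; "qvel": joint speeds; "joint_efforts": joint torques, N m; "tcp_pos": TCP position; "tool_rot": TCP orientation; "ft_force": force on the tool from outside, world axes, zero at the start; "wrist_torque": the same for the moment, N m; "grip_width": opening from 0.0 (shut) to 1.0 (fully open); "grasp_force": force on a finger pad.
Only numpy, scipy, OpenCV 4.12 (cv2) and the standard library are available. Lean on these libraries where they do the work, as an engineer would, in place of code of your own. Each camera call takes 0.05 s, during which the arm holds its last target. There are 200 camera calls.

### The job

Put the clean filter (blue frame, white pleats) down into the well of the fume extractor, then set the black grille over it and press it straight down until both orange hooks have clicked and it sits flush. Set the filter in gently, press the grille firmly but never harder than it needs, because the plastic cracks, and leave the other things on the bench alone.

Things in the scene. Friction and masses are not known exactly. Their poses are not given: they have to be found in the camera images.
- case: Light grey case of a fume extractor lying on its back, inlet up: 220 x 230 x 92 mm (x, y, z), origin at the centre of its underside, 18 mm over the bench on four soft rubber feet: it stays level but sinks some mm when pressed and rises again, so the depths below move with it. Its deck (four thin rubber pads that the grille seats on) is 92 mm above the origin; in its middle is the filter well
- well (a point): centre of the floor of the filter well, axes as the case's. The well is 121 x 93 mm (x, y) and 36 mm deep below the deck, its mouth bevelled 4 mm wider all round
- hook_left (a joint): orange spring hook at y = +66 mm of the case (x = 0), 12 mm wide along x, rising 20 mm above the deck, its nose pointing outward (+y) with its catch 10.2 mm above the deck. Bend in rad: 0 upright, grows as it is bent inward (about 0.07 just before the click), then springs back to 0
- hook_right (a joint): the same hook at y = -66 mm of the case, nose pointing to -y; same values
- filter_mid (a point): centre of the clean filter (blue frame, white pleats), 17 mm above its underside, z up: a tray 116 x 88 mm (x, y), rim 26 mm high, 4 mm thick; across its middle a pull rib 10 mm thick (x), 80 mm long (y), up to 34 mm above the underside. Pleats fill it to 9 mm; 49 mm free beside the rib for each finger. 0.12 kg. Lies on the well's floor, x along the case's x, either way round
- grille_grip (a point): centre of the orange grip bar of the black grille, 35 mm above the grille's underside, z up. Bar 14 mm thick (x), 76 mm long (y), from 26 to 44 mm above the underside; frame 144 x 164 mm (x, y), 9 mm thick; 0.2 kg. Goes on with its x along the case's x, either way round. Pressing it home takes about 10 to 17 N in all; more than 35 N cracks it
- grille_left (a point): middle of the grille's +y end, on the underside, 74 mm from its centre. Just inward of it is a slot, 17 mm wide (x), that goes over a hook; the lip beyond bends the hook inward and, once the underside is within about 1 mm of the deck, the hook springs out over the lip with a click
- grille_right (a point): the same at the grille's -y end
- used_filter: old clogged filter of the same shape, grey-brown, origin at the centre of its underside; stays where it is
- release_jar: small white jar with blue lid, 52 mm wide, 65 mm high, origin at its underside; a bystander
- marver_paddle: graphite paddle with wooden handle, 175 mm long, origin near its middle at the underside; a bystander
- pliers: pliers with red and black handles, 155 mm long, lying on the cream board, origin near the middle at the underside; a bystander
Mind the look-alikes: they are no part of the job. What is meant by the part that bears filter_mid is not purple, and is the smaller of those in its own colour.

How it is judged:
By the outcome, as a careful person would: the job done as asked, in the order asked, and still so for the second after the job is handed in, with the robot touching nothing.
It also fails if it takes over 72 s, if anything falls off the work surface, if the arm or the gripper's body presses on something with over 40 N, if the wrist force passes 120 N, or if a joint passes its speed limit or range.

## Working session

There is one attempt and no reset: what is moved stays moved. The work goes in short steps, Python scripts to look and compute and a tool call to move; the robot and the scene stay as the last step left them, time stands still between calls to the robot, and variables do not carry over. Pictures are saved under pics/ and viewed, at most 10 in all, crops included, and the job is handed in when it is done.

Besides the shell and the picture viewer there is one more tool, called after "Call:" by a JSON object that holds its "fn" and its "kwargs". drive_tool: Moves the arm, as the interface text tells. Its arguments: {"type":"object","properties":{"linear":{"type":"array","items":{"type":"array","items":{"type":"number"}}},"twist":{"type":"array","items":{"type":"number"}},"claw":{"type":"number"},"newtons":{"type":"number"}},"required":["linear","twist"]}

```bash
mkdir -p pics
cat > h.py <<'E'
import numpy as np, cv2
from workcell import arm
def R(i):
    a=np.array(i["attitude"],float)
    return a
def ray(info,u,v):
    x,y=(u-info["cx"])/info["fx"],(v-info["cy"])/info["fy"]
    k=info["k1"]; rd=np.hypot(x,y); r=rd
    for _ in range(20): r=rd/(1+k*r*r)
    s=r/rd if rd>0 else 1
    d=R(info)@np.array([x*s,-y*s,-1.0]); return np.array(info["xyz"]),d
def onz(info,u,v,z):
    o,d=ray(info,u,v); return o+d*(z-o[2])/d[2]
def proj(info,p):
    c=R(info).T@(np.array(p)-info["xyz"]); x,y=c[0]/-c[2],-c[1]/-c[2]
    f=1+info["k1"]*(x*x+y*y); return np.array([info["cx"]+info["fx"]*x*f,info["cy"]+info["fy"]*y*f])
def snap(n,f):
    i=arm.camera_info(n); im=arm.capture(n); cv2.imwrite("pics/"+f+".png",im[:,:,::-1]); return i,im
E
python3 - <<'E'
from h import *
a=[snap(n,n+"0") for n in("scene","side")]
for i,_ in a: print(i)
o=arm.get_obs();print(o["tool_rot"],o["time"],arm.camera_info("wrist"))
ims=[cv2.resize(x[1],(560,420)) for x in a]
E
```

```text
{'fx': 477.0666026376142, 'fy': 477.0666026376142, 'cx': 275.90895140774, 'cy': 206.57561599679613, 'k1': 0.04502108983905188, 'xyz': array([1.1947673 , 0.36391185, 1.15341806]), 'attitude': array([[-0.43735661, -0.74988161,  0.49638369],
       [ 0.8992351 , -0.3586771 ,  0.25045354],
       [-0.00976904,  0.55590315,  0.83118966]])}
{'fx': 426.57864837191545, 'fy': 426.57864837191545, 'cx': 280.98618691441675, 'cy': 208.6097889616449, 'k1': -0.09982028020747401, 'xyz': array([ 0.35235138, -0.59559912,  0.86886278]), 'attitude': array([[ 0.95393534,  0.23117118, -0.19122564],
       [-0.29995144,  0.7220614 , -0.62342319],
       [-0.00604083,  0.65206382,  0.75814002]])}
[[ 9.34905302e-01  3.54897018e-01 -4.27091653e-04]
 [ 3.54897275e-01 -9.34904611e-01  1.13718075e-03]
 [ 4.29210190e-06 -1.21472998e-03 -9.99999262e-01]] 0.1 {'fx': 299.0528632259439, 'fy': 299.0528632259439, 'cx': 280.53564676855115, 'cy': 211.42418117002123, 'k1': -0.062434688107425466, 'xyz': array([ 0.26996523, -0.48598694,  0.37250781]), 'attitude': array([[ 0.35516401,  0.8884557 ,  0.29069744],
       [-0.93480147,  0.33827804,  0.10823207],
       [-0.00217716, -0.31018453,  0.95067388]])}
```

View pics/scene0.png

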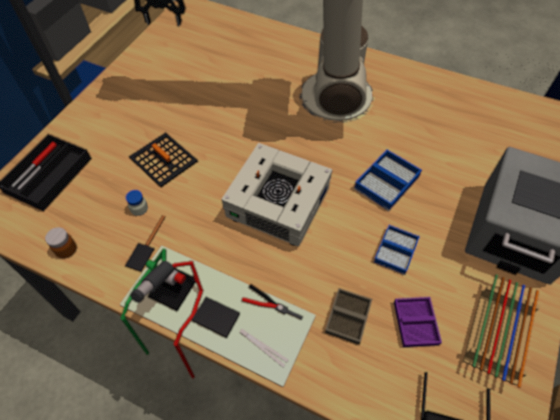

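View pics/side0.png

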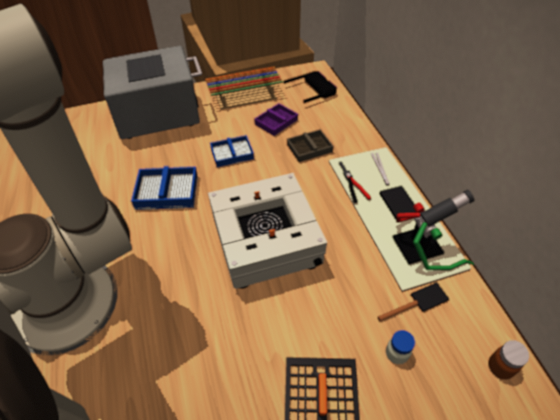

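The scene image shows two blue trays with white pleats: a large one at (388,180) and a small one at (397,249). There is also a purple tray at (417,321) and the grey-brown used one at (348,315). The description (not purple, the smaller of its colour) fits the one at (397,249). The case is at (277,192) and the grille at (163,158). Next I confirm this in a crop and measure.

```bash
cat > m.py <<'E'
from h import *
def blobs(im,lo,hi,amin=15):
    h=cv2.cvtColor(im,cv2.COLOR_RGB2HSV); m=cv2.inRange(h,lo,hi)
    cs,_=cv2.findContours(m,cv2.RETR_EXTERNAL,cv2.CHAIN_APPROX_NONE)
    return [c.reshape(-1,2) for c in cs if cv2.contourArea(c)>=amin]
def rect(i,c,z):
    p=np.array([onz(i,u,v,z)[:2] for u,v in c],np.float32)*1000
    return cv2.minAreaRect(p)
E
python3 - <<'E'
from m import *
import sys
for n in("scene","side"):
    i=arm.camera_info(n); im=cv2.imread(f"pics/{n}0.png")[:,:,::-1].copy()
    for nm,lo,hi,z in(("blue",(100,120,40),(125,255,255),.026),("orange",(3,170,90),(16,255,255),.12)):
        for c in blobs(im,lo,hi,6 if nm=="orange" else 100):
            zz=.044 if nm=="orange" and cv2.contourArea(c)>60 else z
            print(n,nm,c.mean(0).round(),cv2.contourArea(c),[np.round(t,1) for t in rect(i,c,zz)])
a=cv2.resize(cv2.imread("pics/scene0.png")[135:350,320:460],None,fx=2.8,fy=2.8,interpolation=2)
b=cv2.resize(cv2.imread("pics/side0.png")[90:305,120:340],None,fx=1.8,fy=2.8,interpolation=2)
cv2.imwrite("pics/crop.png",np.hstack([a,b])[:600,:800])
E
```

```text
scene blue [513. 332.] 126.0 [array([594.6, 690.5]), array([  7.4, 252.5]), np.float64(89.9)]
scene blue [397. 247.] 171.5 [array([500. , 373.1]), array([23.7, 83.1]), np.float64(2.8)]
scene blue [134. 197.] 152.5 [array([ 669.1, -358.4]), array([48.6, 39.7]), np.float64(34.8)]
scene blue [388. 179.] 1982.5 [array([289.9, 276.3]), array([125.3, 179.8]), np.float64(74.8)]
scene blue [ 43. 104.] 218.0 [array([ 480.8, -853.4]), array([183.6,  32.7]), np.float64(57.8)]
scene blue [83. 78.] 491.0 [array([ 340. , -820.1]), array([170.3,  85.5]), np.float64(0.7)]
scene blue [ 11. 112.] 2445.0 [array([ 515.2, -913. ]), array([529.6, 128.5]), np.float64(43.3)]
scene orange [528. 338.] 217.0 [array([603.6, 716.8]), array([253. ,   8.9]), np.float64(0.3)]
scene orange [520. 336.] 119.5 [array([604.2, 701.9]), array([  6.2, 250.2]), np.float64(89.8)]
scene orange [499. 330.] 44.0 [array([643.8, 633.5]), array([  8. , 237.9]), np.float64(90.0)]
scene orange [492. 323.] 147.0 [array([602.8, 636.9]), array([250.6,   6.2]), np.float64(0.1)]
scene orange [155. 230.] 20.0 [array([ 773.7, -191.5]), arr
[... 176 characters left out ...]
28.2]), array([50., 43.]), np.float64(40.0)]
side blue [165. 188.] 2143.0 [array([283.8, 273.6]), array([153.5, 166.5]), np.float64(75.0)]
side blue [231. 150.] 233.0 [array([494. , 361.3]), array([109.4, 107.2]), np.float64(0.2)]
side orange [323. 393.] 288.5 [array([ 497.9, -378. ]), array([75.3, 15.9]), np.float64(71.5)]
side orange [398. 310.] 122.0 [array([ 713.3, -266.4]), array([95.1,  9.6]), np.float64(6.3)]
side orange [272. 231.] 15.5 [array([501.1, -37.1]), array([14. , 11.1]), np.float64(72.3)]
side orange [244.  84.] 254.0 [array([613.4, 664.9]), array([251. ,  29.2]), np.float64(0.5)]
side orange [240.  73.] 238.0 [array([614. , 734.2]), array([ 30.4, 258. ]), np.float64(89.8)]
```

View pics/crop.png

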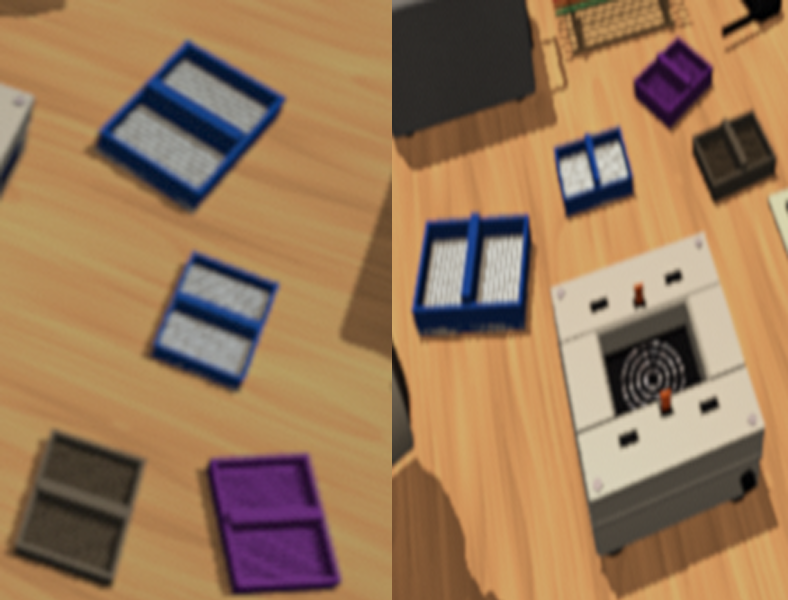

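The crop confirms it: the small blue tray with white pleats is the one meant. The large blue one, the purple one and the used one stay put. Now I compute the case pose and the first moves.

```bash
cat > go.py <<'E'
from m import *
def go(p,yaw):
    o=arm.get_obs(); Rt=np.array(o["tool_rot"]); d=Rt.T@(np.array(p)-o["tcp_pos"])
    y0=np.degrees(np.arctan2(Rt[1,0],Rt[0,0])); t=-(yaw-y0+180)%360-180
    t=-(((yaw-y0)+180)%360-180)
    print("lin",d.round(4),"twist",round(np.radians(t),3),"tcp",np.round(o["tcp_pos"],4),"yaw",round(y0,2),"t",o["time"])
E
python3 - <<'E'
from go import *
for n in("scene","side"):
    i=arm.camera_info(n); im=cv2.imread(f"pics/{n}0.png")[:,:,::-1].copy()
    reg=(225,140,335,245) if n=="scene" else (210,175,330,290)
    for c in blobs(im,(0,130,60),(14,255,255),2):
        m=c.mean(0)
        if reg[0]<m[0]<reg[2] and reg[1]<m[1]<reg[3]: print(n,m.round(1),onz(i,*m,.12).round(3))
go([.48,.02,.33],93); go([.49,.37,.25],93)
print(arm.get_obs()["joint_pos"])
E
```

```text
scene [298.3 188.7] [0.5   0.081 0.12 ]
scene [257.5 174. ] [ 0.503 -0.04   0.12 ]
side [215.9 253.1] [ 0.371 -0.057  0.12 ]
side [271.5 231.7] [ 0.501 -0.038  0.12 ]
side [321.5 216.8] [ 0.622 -0.032  0.12 ]
side [256.7 194.6] [0.499 0.08  0.12 ]
side [239.5 175.2] [0.476 0.156 0.12 ]
lin [ 0.4559 -0.3983 -0.0263] twist -1.26 tcp [ 0.1951 -0.5141  0.3032] yaw 20.79 t 0.1
lin [ 0.5894 -0.7218  0.0541] twist -1.26 tcp [ 0.1951 -0.5141  0.3032] yaw 20.79 t 0.1
[-6.92141345e+01  5.00920809e+00  1.00385343e+01  9.50989251e+01
  2.44360403e-04  8.99987165e+01]
```

Call:
{"fn": "drive_tool", "kwargs": {"linear": [[0.475,-0.391,-0.026],[0.475,-0.391,-0.026],[0.475,-0.391,-0.026],[0.475,-0.391,-0.026],[0.475,-0.391,-0.026],[0.475,-0.391,-0.026],[0.475,-0.391,-0.026],[0.475,-0.391,-0.026]], "twist": [-1.26,-1.26,-1.26,-1.26,-1.26,-1.26,-1.26,-1.26], "claw": 0.05}}

```text
time: 0.77
tcp_pos: [0.3608, -0.2231, 0.3179]
tool_rot: [[0.201, 0.98, 0.0], [0.98, -0.201, -0.0], [-0.0, 0.0, -1.0]]
ft_force: [1.1, -1.2, -0.4]
grip_width: 0.584
grasp_force: 0.0
```

```bash
python3 -c "
from go import *
go([.50,.02,.33],93)"
```

```text
lin [ 0.2662  0.0876 -0.012 ] twist -0.255 tcp [ 0.3608 -0.2231  0.3179] yaw 78.41 t 0.7667
```

Call:
{"fn": "drive_tool", "kwargs": {"linear": [[0.266,0.088,-0.012],[0.266,0.088,-0.012],[0.266,0.088,-0.012],[0.266,0.088,-0.012],[0.266,0.088,-0.012],[0.266,0.088,-0.012],[0.266,0.088,-0.012],[0.266,0.088,-0.012]], "twist": [-0.25,-0.25,-0.25,-0.25,-0.25,-0.25,-0.25,-0.25]}}

```text
time: 1.43
tcp_pos: [0.5034, 0.0212, 0.3288]
tool_rot: [[-0.046, 0.999, -0.001], [0.999, 0.046, 0.001], [0.001, -0.001, -1.0]]
ft_force: [0.6, -0.6, -0.3]
grip_width: 0.586
grasp_force: 0.0
```

Run:
```python
from go import *
i,im=snap("wrist","w1")
go([.49,.37,.25],93)
np.savez("pics/w1.npz",**i)
```

```text
lin [0.3509 0.0039 0.079 ] twist -0.006 tcp [0.5023 0.0193 0.3289] yaw 92.63 t 1.4833
```

View pics/w1.png

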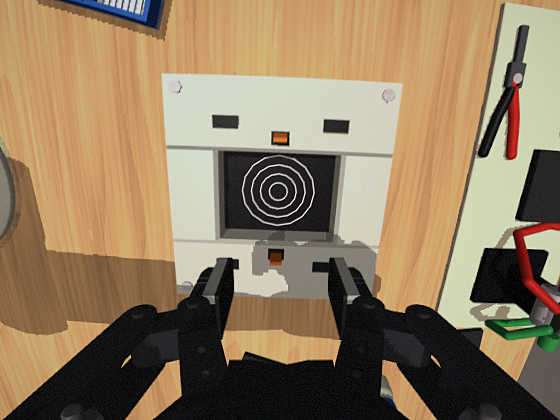

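The wrist view shows the empty well with its rings at (278,191), the hooks at (280,138) and (276,257), and the deck's far edge from (163,73) to (403,83).

Run:
```python
from go import *
i=dict(np.load("pics/w1.npz")); im=cv2.imread("pics/w1.png")[:,:,::-1].copy()
H=[]
for c in blobs(im,(3,150,60),(18,255,255),20):
    m=c.mean(0)
    if 240<m[0]<310 and 120<m[1]<280: H.append(onz(i,*m,.127)); print("hook",m,c.min(0),c.max(0),[onz(i,*m,z).round(4) for z in (.12,.13)])
g=cv2.cvtColor(im,cv2.COLOR_RGB2GRAY)
# well: dark region contour
m=((g<70)*255).astype(np.uint8)[145:245,200:350]
m=cv2.morphologyEx(m,cv2.MORPH_CLOSE,np.ones((9,9)))
c=max(cv2.findContours(m,0,1)[0],key=cv2.contourArea).reshape(-1,2)+[200,145]
print("floor dark",c.min(0),c.max(0),rect(i,c,.074))
# rings
b=(g>150)[152:230,225:332]; ys,xs=np.nonzero(b); print("rings",(xs.min()+xs.max())/2+225,(ys.min()+ys.max())/2+152, onz(i,(xs.min()+xs.max())/2+225,(ys.min()+ys.max())/2+152,.074))
# deck
m=((g>165)*255).astype(np.uint8); m=cv2.morphologyEx(m,cv2.MORPH_OPEN,np.ones((5,5)))
c=max(cv2.findContours(m,0,1)[0],key=cv2.contourArea).reshape(-1,2)
L=[];
for col in range(180,390,10):
    r=np.nonzero(g[55:110,col]>150)[0]
    L.append(onz(i,col,55+np.nonzero(m[55:110,col])[0][0],.11)[:2])
L=np.array(L); print("edge",L[0],L[-1],"yaw",np.degrees(np.polyfit(L[:,0],L[:,1],1)[0]))
for r in(100,140,200,225):
    cc=np.nonzero(m[r,140:420])[0]+140; a,b_=onz(i,cc[0],r,.11),onz(i,cc[-1],r,.11); print(r,a[:2].round(4),b_[:2].round(4),((a+b_)/2)[:2].round(4))
```

```text
hook [275.42857143 258.5       ] [270 253] [281 264] [array([ 0.5011, -0.0407,  0.12  ]), array([ 0.501 , -0.0357,  0.13  ])]
hook [279.85714286 137.47619048] [273 133] [287 142] [array([0.5001, 0.081 , 0.12  ]), array([0.5001, 0.0817, 0.13  ])]
floor dark [219 145] [338 244] ((500.6993408203125, 13.517520904541016), (131.31704711914062, 113.52601623535156), 0.3199656903743744)
rings 283.5 188.5 [0.50660289 0.02253978 0.074     ]
edge [0.40782476 0.13349736] [0.58521148 0.15669723] yaw 3.6757255827191866
100 [0.3712 0.1093] [0.6266 0.1211] [0.4989 0.1152]
140 [0.3762 0.073 ] [0.6318 0.085 ] [0.504 0.079]
200 [0.3703 0.0131] [0.6333 0.0255] [0.5018 0.0193]
225 [ 0.3647 -0.0142] [ 0.6403 -0.0012] [ 0.5025 -0.0077]
```

Call:
{"fn": "drive_tool", "kwargs": {"linear": [[0.35,0.004,0.08],[0.35,0.004,0.08],[0.35,0.004,0.08],[0.35,0.004,0.08],[0.35,0.004,0.08],[0.35,0.004,0.08],[0.35,0.004,0.08],[0.35,0.004,0.08]], "twist": [0,0,0,0,0,0,0,0]}}

```text
time: 2.15
tcp_pos: [0.4913, 0.3425, 0.2553]
tool_rot: [[-0.041, 0.999, 0.0], [0.999, 0.041, -0.0], [-0.0, 0.0, -1.0]]
ft_force: [0.3, -0.9, 0.3]
grip_width: 0.591
grasp_force: 0.0
```

Run:
```python
from go import *
i=dict(np.load("pics/w1.npz")); im=cv2.imread("pics/w1.png")[:,:,::-1].copy()
g=cv2.cvtColor(im,cv2.COLOR_RGB2GRAY)
for x0,x1,y0,y1 in((205,245,108,135),(318,355,112,140)):
    ys,xs=np.nonzero(g[y0:y1,x0:x1]<60); u,v=xs.mean()+x0,ys.mean()+y0; print("slot",u,v,onz(i,u,v,.11).round(4))
for x0,x1,y0,y1 in((168,183,79,95),(381,397,88,104)):
    r=g[y0:y1,x0:x1]; h=cv2.cvtColor(im,cv2.COLOR_RGB2HSV)[y0:y1,x0:x1]; ys,xs=np.nonzero(r<np.median(r)-8); u,v=xs.mean()+x0,ys.mean()+y0; print("bolt",u,v,onz(i,u,v,.11).round(4))
for n,u,v in(("ringc",278,191),("cornTL",163,73),("cornTR",403,83),("cornBR",375,298),("boltBL",187,286)): print(n,onz(i,u,v,.074 if n=="ringc" else .11).round(4))
i,im=snap("wrist","w2"); np.savez("pics/w2.npz",**i)
go([.49,.37,.25],93)
for c in blobs(im,(100,120,40),(125,255,255),100):
    print("blue",c.mean(0).round(),c.min(0),c.max(0),[np.round(t,1) for t in rect(i,c,.026)])
```

```text
slot 225.21799307958477 121.3287197231834 [0.4486 0.0928 0.11  ]
slot 335.6070175438596 125.77894736842106 [0.5515 0.0936 0.11  ]
bolt 178.51351351351352 88.32432432432432 [0.406  0.1204 0.11  ]
bolt 386.9433962264151 95.52830188679245 [0.596 0.123 0.11 ]
ringc [0.5006 0.0194 0.074 ]
cornTL [0.3923 0.1331 0.11  ]
cornTR [0.6093 0.1348 0.11  ]
cornBR [ 0.6156 -0.0905  0.11  ]
boltBL [ 0.404  -0.0849  0.11  ]
lin [0.0219 0.0006 0.002 ] twist -0.008 tcp [0.4904 0.3481 0.252 ] yaw 92.54 t 2.2
blue [ 95. 232.] [ 18 169] [179 305] [array([283.8, 282.2]), array([134.1, 175. ]), np.float64(75.0)]
blue [341. 160.] [334 123] [347 198] [array([550.1, 379.6]), array([75.4,  6.6]), np.float64(90.0)]
blue [287. 158.] [281 120] [293 197] [array([496.3, 379.3]), array([10.2, 76.8]), np.float64(0.4)]
blue [232. 156.] [229 118] [235 194] [array([442.1, 379.5]), array([ 5.8, 75.6]), np.float64(0.3)]
```

View pics/w2.png

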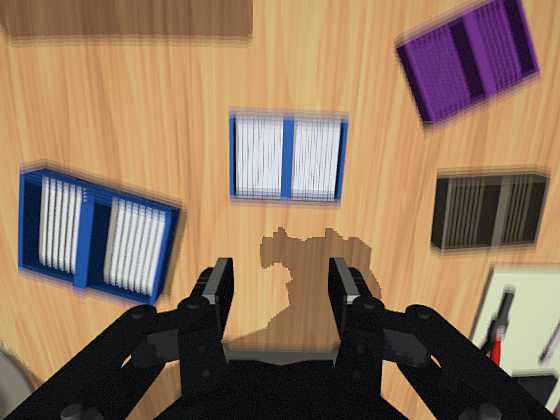

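The filter is centred near (287,158), that is about (0.496, 0.379), with yaw about 0.3°. The large blue tray is well to the left and clear. I go down over it and look once more while standing still.

Call:
{"fn": "drive_tool", "kwargs": {"linear": [[0.01,0.005,0.03],[0.01,0.005,0.06],[0.01,0.005,0.06],[0.01,0.005,0.06],[0.01,0.005,0.06]], "twist": [0.04,0.04,0.04,0.04,0.04]}}

```text
time: 2.62
tcp_pos: [0.4966, 0.3512, 0.1975]
tool_rot: [[-0.001, 1.0, 0.001], [1.0, 0.001, 0.001], [0.001, 0.001, -1.0]]
ft_force: [-0.5, 0.1, 0.4]
grip_width: 0.589
grasp_force: 0.0
```

Run:
```python
from go import *
i,im=snap("wrist","w3"); np.savez("pics/w3.npz",**i)
for c in blobs(im,(100,110,30),(130,255,255),60):
    print("blue",c.mean(0).round(),c.min(0),c.max(0),[np.round(t,1) for t in rect(i,c,.026)])
h=cv2.cvtColor(im,cv2.COLOR_RGB2HSV)
for u in (240,265,310,330):
    col=cv2.inRange(h,(100,90,25),(130,255,255))[:,u]; r=np.nonzero(col)[0]; print(u,r, )
go([.496,.379,.09],90.3)
```

```text
blue [ 64. 270.] [  0 203] [160 349] [array([295.8, 272.1]), array([162.5, 150. ]), np.float64(71.4)]
blue [280. 183.] [207 132] [353 236] [array([496.7, 374. ]), array([115.1,  88.1]), np.float64(0.1)]
240 [132 133 134 135 136 137 226 227 228 229 230 231 232 233 234 235 236]
265 [132 133 134 135 136 137 226 227 228 229 230 231 232 233 234 235 236]
310 [132 133 134 135 136 137 225 226 227 228 229 230 231 232 233 234 235 236]
330 [132 133 134 135 136 137 225 226 227 228 229 230 231 232 233 234 235 236]
lin [ 0.0274 -0.001   0.1082] twist -0.004 tcp [0.4968 0.3515 0.1982] yaw 90.07 t 2.6667
```

Call:
{"fn": "drive_tool", "kwargs": {"linear": [[0.0225,0,0.03],[0.0225,0,0.06],[0.0225,0,0.09],[0.0225,0,0.105],[0.0225,0,0.112],[0.0225,0,0.112],[0.0225,0,0.112]], "twist": [0,0,0,0,0,0,0]}}

```text
time: 3.25
tcp_pos: [0.4969, 0.3747, 0.0858]
tool_rot: [[-0.002, 1.0, 0.002], [1.0, 0.002, 0.001], [0.001, 0.002, -1.0]]
ft_force: [-0.1, 0.6, -0.3]
grip_width: 0.584
grasp_force: 0.0
```

Call:
{"fn": "drive_tool", "kwargs": {"linear": [[0,0,0],[0,0,0],[0,0,0],[0,0,0],[0,0,0],[0,0,0],[0,0,0]], "twist": [0,0,0,0,0,0,0], "claw": 0.0, "newtons": 30}}

```text
time: 3.83
tcp_pos: [0.4966, 0.3749, 0.085]
tool_rot: [[-0.002, 1.0, 0.002], [1.0, 0.002, 0.001], [0.001, 0.002, -1.0]]
ft_force: [0.3, -0.3, 4.8]
grip_width: 0.109
grasp_force: 30.6
```

Call:
{"fn": "drive_tool", "kwargs": {"linear": [[0,0,-0.02],[0,0,-0.06],[0,0,-0.1],[-0.03,0,-0.13],[-0.07,0.002,-0.15],[-0.11,0.003,-0.15],[-0.15,0.003,-0.15],[-0.19,0.004,-0.15]], "twist": [0,0,0,0,0,0,0,0]}}

```text
time: 4.5
tcp_pos: [0.5001, 0.1829, 0.2343]
tool_rot: [[-0.003, 1.0, 0.001], [1.0, 0.003, 0.0], [0.0, 0.001, -1.0]]
ft_force: [0.4, -0.6, -1.6]
grip_width: 0.112
grasp_force: 29.6
```

Call:
{"fn": "drive_tool", "kwargs": {"linear": [[-0.04,0,0],[-0.08,0,0],[-0.12,0,0],[-0.145,0,0],[-0.16,0,0],[-0.164,0,0],[-0.164,0,0],[-0.164,0,0]], "twist": [-0.007,-0.007,-0.007,-0.007,-0.007,-0.007,-0.007,-0.007]}}

```text
time: 5.17
tcp_pos: [0.5008, 0.0209, 0.2337]
tool_rot: [[-0.009, 1.0, 0.0], [1.0, 0.009, 0.0], [0.0, 0.0, -1.0]]
ft_force: [-0.0, 0.4, -2.0]
grip_width: 0.109
grasp_force: 29.6
```

Run:
```python
from go import *
i,im=snap("wrist","w4"); np.savez("pics/w4.npz",**i)
o=arm.get_obs(); print(o["grip_width"],o["ft_force"])
zb=o["tcp_pos"][2]-.085
for c in blobs(im,(100,110,30),(130,255,255),60):
    print("blue",c.mean(0).round(),c.min(0),c.max(0),[np.round(t,1) for t in rect(i,c,zb+.026)])
go([.5004,.0208,.17],90.5)
```

```text
0.10654614862242706 [ 0.10664847  0.09559574 -1.01327158]
blue [380. 349.] [375 343] [386 354] [array([555.9, -19.2]), array([3.4, 9.6]), np.float64(46.2)]
blue [181. 349.] [175 343] [186 355] [array([447.3, -20.4]), array([9.8, 3.5]), np.float64(44.9)]
blue [279. 244.] [154 188] [407 361] [array([501.2,  20.9]), array([115. ,  97.2]), np.float64(0.5)]
lin [-0.0005 -0.0004  0.0637] twist 0.001 tcp [0.5008 0.0213 0.2337] yaw 90.55 t 5.2167
```

View pics/w4.png

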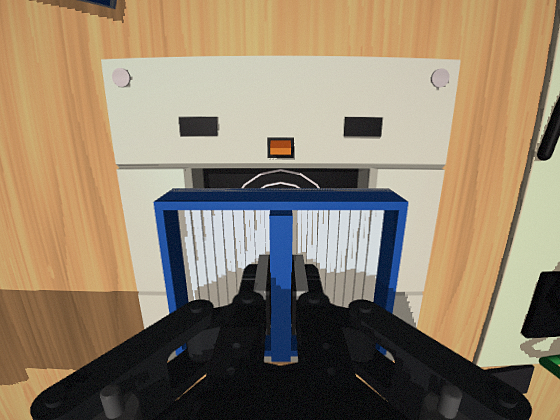

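The filter is held level and square, and the hook at (280,147) and the well mouth line up with it. I lower it gently.

Call:
{"fn": "drive_tool", "kwargs": {"linear": [[-0.001,-0.0007,0.01],[-0.001,-0.0007,0.025],[-0.001,-0.0007,0.035],[-0.001,-0.0007,0.042],[-0.001,-0.0007,0.048],[-0.001,-0.0007,0.054],[-0.001,-0.0007,0.058],[-0.001,-0.0007,0.06]], "twist": [0,0,0,0,0,0,0,0]}}

```text
time: 5.88
tcp_pos: [0.5, 0.0196, 0.1732]
tool_rot: [[-0.009, 1.0, -0.0], [1.0, 0.009, -0.0], [-0.0, -0.0, -1.0]]
ft_force: [-0.4, -0.2, -1.0]
grip_width: 0.111
grasp_force: 29.6
```

Call:
{"fn": "drive_tool", "kwargs": {"linear": [[0,0,0.003],[0,0,0.006],[0,0,0.009],[0,0,0.011],[0,0,0.012],[0,0,0.013],[0,0,0.013]], "twist": [0,0,0,0,0,0,0]}}

```text
time: 6.47
tcp_pos: [0.5001, 0.0195, 0.1606]
tool_rot: [[-0.009, 1.0, -0.0], [1.0, 0.009, -0.0], [-0.0, -0.0, -1.0]]
ft_force: [1.3, 0.0, -0.5]
grip_width: 0.109
grasp_force: 29.6
```

Call:
{"fn": "drive_tool", "kwargs": {"linear": [[0,0,0.001],[0,0,0.0015],[0,0,0.002],[0,0,0.002]], "twist": [0,0,0,0]}}

```text
time: 6.8
tcp_pos: [0.5001, 0.0195, 0.1588]
tool_rot: [[-0.009, 1.0, 0.0], [1.0, 0.009, 0.0], [0.0, 0.0, -1.0]]
ft_force: [-0.6, 0.5, -0.9]
grip_width: 0.111
grasp_force: 29.7
```

Call:
{"fn": "drive_tool", "kwargs": {"linear": [[0,0,0.0005],[0,0,0.001],[0,0,0.001],[0,0,0.001]], "twist": [0,0,0,0]}}

```text
time: 7.13
tcp_pos: [0.5002, 0.0195, 0.1579]
tool_rot: [[-0.009, 1.0, 0.0], [1.0, 0.009, 0.0], [0.0, 0.0, -1.0]]
ft_force: [-1.0, 0.1, 2.6]
grip_width: 0.107
grasp_force: 30.2
```

Contact at 2.6 N, with the filter on the floor. I release and rise.

Call:
{"fn": "drive_tool", "kwargs": {"linear": [[0,0,0],[0,0,0],[0,0,0],[0,0,0]], "twist": [0,0,0,0], "claw": 0.045}}

```text
time: 7.47
tcp_pos: [0.5001, 0.0195, 0.1576]
tool_rot: [[-0.009, 1.0, -0.0], [1.0, 0.009, -0.0], [-0.0, -0.0, -1.0]]
ft_force: [-0.6, 0.3, -0.5]
grip_width: 0.524
grasp_force: 0.0
```

Call:
{"fn": "drive_tool", "kwargs": {"linear": [[0,0,-0.03],[0,0,-0.06],[0,0,-0.1],[-0.01,0,-0.13],[-0.02,0,-0.15],[-0.02,0,-0.15],[-0.02,0,-0.15],[-0.02,0,-0.15]], "twist": [0,0,0,0,0,0,0,0]}}

```text
time: 8.13
tcp_pos: [0.5002, -0.0004, 0.3067]
tool_rot: [[-0.009, 1.0, -0.001], [1.0, 0.009, 0.0], [0.0, -0.001, -1.0]]
ft_force: [0.3, 0.1, 0.4]
grip_width: 0.53
grasp_force: 0.0
```

Run:
```python
from go import *
i,im=snap("wrist","w5"); np.savez("pics/w5.npz",**i)
go([.505,-.46,.27],72)
for c in blobs(im,(100,110,30),(130,255,255),60):
    print("blue",c.mean(0).round(),[np.round(t,1) for t in rect(i,c,.100)])
```

```text
lin [-0.4597  0.0009  0.0362] twist 0.323 tcp [ 5.001e-01 -3.000e-04  3.063e-01] yaw 90.52 t 8.1833
blue [403. 406.] [array([ 664.8, -274.3]), array([23.6, 53.7]), np.float64(43.9)]
blue [281. 179.] [array([500.3,  18.9]), array([115.8,  89.3]), np.float64(0.5)]
blue [134.   2.] [array([376.6, 169.2]), array([ 4.6, 21.3]), np.float64(87.8)]
```

View pics/w5.png

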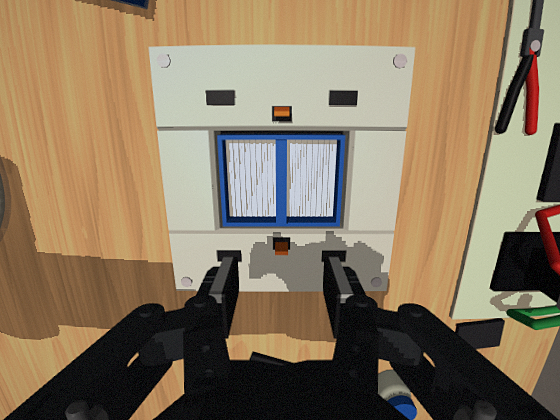

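The filter sits squarely in the well: blue frame centred at (281,179), measuring 116 x 89 mm at the seated height, yaw 0.5°. Now the grille.

Call:
{"fn": "drive_tool", "kwargs": {"linear": [[-0.04,0,0],[-0.08,0,0],[-0.12,0,0.01],[-0.16,0,0.02],[-0.2,0,0.03],[-0.24,0,0.04],[-0.28,0,0.05],[-0.32,0,0.05]], "twist": [0.05,0.1,0.2,0.32,0.32,0.32,0.32,0.32], "claw": 0.05}}

```text
time: 8.85
tcp_pos: [0.5022, -0.3216, 0.2539]
tool_rot: [[0.306, 0.952, -0.004], [0.952, -0.306, 0.003], [0.001, -0.005, -1.0]]
ft_force: [1.2, 0.1, 1.1]
grip_width: 0.586
grasp_force: 0.0
```

```bash
python3 -c "
from go import *
go([.499,-.376,.25],72)"
```

```text
lin [-0.0528  0.0136  0.0038] twist 0.003 tcp [ 0.5022 -0.3216  0.2539] yaw 72.2 t 8.85
```

Call:
{"fn": "drive_tool", "kwargs": {"linear": [[-0.035,0.01,0.01],[-0.053,0.013,0.02],[-0.053,0.013,0.02],[-0.053,0.013,0.02],[-0.053,0.013,0.02]], "twist": [0,0,0,0,0]}}

```text
time: 9.27
tcp_pos: [0.4993, -0.374, 0.237]
tool_rot: [[0.306, 0.952, -0.001], [0.952, -0.306, 0.001], [0.001, -0.001, -1.0]]
ft_force: [-0.5, -0.4, 0.2]
grip_width: 0.585
grasp_force: 0.0
```

Run:
```python
from go import *
i,im=snap("wrist","w6"); np.savez("pics/w6.npz",**i)
for c in blobs(im,(3,150,60),(18,255,255),100):
    print("orange",c.mean(0).round(),c.min(0),c.max(0),[np.round(t,1) for t in rect(i,c,.044)])
g=cv2.cvtColor(im,cv2.COLOR_RGB2GRAY); m=((g<70)*255).astype(np.uint8)
for c in cv2.findContours(m[:300],0,cv2.CHAIN_APPROX_NONE)[0]:
    if cv2.contourArea(c)>3000: c=c.reshape(-1,2);print("dark",c.min(0),c.max(0),[np.round(t,1) for t in rect(i,c,.009)])
go([.499,-.376,.12],72)
```

```text
orange [281. 206.] [273 166] [289 246] [array([ 498.9, -375.9]), array([77. , 13.8]), np.float64(70.6)]
orange [457.   9.] [427   0] [492  24] [array([ 684. , -260.1]), array([55.3, 10. ]), np.float64(5.0)]
dark [212 119] [357 299] [array([ 491.6, -396.8]), array([200.2, 154.2]), np.float64(72.3)]
lin [-0.0023  0.0002  0.1177] twist 0.004 tcp [ 0.4996 -0.3738  0.2377] yaw 72.24 t 9.3167
```

View pics/w6.png

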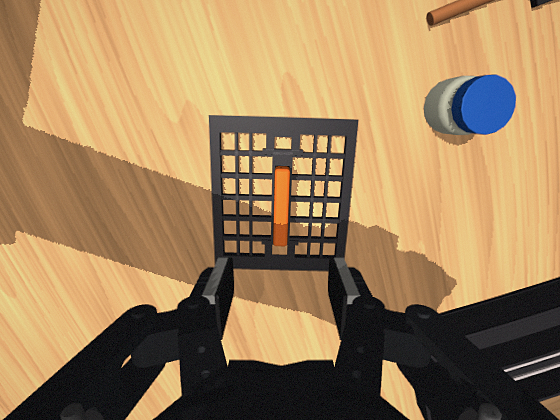

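The grille's orange bar runs from (281,166) to (281,246), centred at (0.499, -0.376), turned about 1.7° from the tool. The jar at (478,103) is clear. I go down and grip.

Call:
{"fn": "drive_tool", "kwargs": {"linear": [[-0.002,0,0.04],[-0.002,0,0.08],[-0.002,0,0.11],[-0.002,0,0.13],[-0.002,0,0.14],[-0.002,0,0.148],[-0.002,0,0.148],[-0.002,0,0.148]], "twist": [0.03,0.03,0.03,0.03,0.03,0.03,0.03,0.03]}}

```text
time: 9.98
tcp_pos: [0.4994, -0.3767, 0.0911]
tool_rot: [[0.334, 0.943, 0.001], [0.943, -0.334, -0.001], [-0.001, 0.002, -1.0]]
ft_force: [-0.0, -0.9, 0.9]
grip_width: 0.588
grasp_force: 0.0
```

Call:
{"fn": "drive_tool", "kwargs": {"linear": [[0,0,0],[0,0,0],[0,0,0],[0,0,0],[0,0,0],[0,0,0],[0,0,0]], "twist": [0,0,0,0,0,0,0], "claw": 0.0, "newtons": 80}}

```text
time: 10.57
tcp_pos: [0.4992, -0.3772, 0.0911]
tool_rot: [[0.335, 0.942, 0.002], [0.942, -0.335, -0.001], [-0.001, 0.002, -1.0]]
ft_force: [0.9, -0.1, 6.4]
grip_width: 0.144
grasp_force: 79.6
```

Call:
{"fn": "drive_tool", "kwargs": {"linear": [[0,0,-0.02],[0,0,-0.05],[0,0,-0.09],[0,0,-0.13],[0.02,-0.007,-0.16],[0.055,-0.02,-0.17],[0.09,-0.032,-0.17],[0.125,-0.044,-0.17]], "twist": [0,0,0,0,-0.05,-0.1,-0.15,-0.2]}}

```text
time: 11.23
tcp_pos: [0.499, -0.2434, 0.2608]
tool_rot: [[0.139, 0.99, 0.002], [0.99, -0.139, -0.001], [-0.0, 0.002, -1.0]]
ft_force: [0.6, 0.2, -3.6]
grip_width: 0.146
grasp_force: 78.5
```

```bash
python3 -c "
from go import *
go([.5003,.0187,.265],90.5)"
```

```text
lin [ 0.2597 -0.0352 -0.0044] twist -0.149 tcp [ 0.499  -0.2434  0.2608] yaw 81.99 t 11.2333
```

Call:
{"fn": "drive_tool", "kwargs": {"linear": [[0.04,-0.006,0],[0.08,-0.011,0],[0.12,-0.016,0],[0.16,-0.022,0],[0.2,-0.027,0],[0.235,-0.032,0],[0.252,-0.034,0],[0.26,-0.035,0]], "twist": [-0.05,-0.1,-0.149,-0.149,-0.149,-0.149,-0.149,-0.149]}}

```text
time: 11.9
tcp_pos: [0.5007, 0.0205, 0.2598]
tool_rot: [[-0.011, 1.0, 0.0], [1.0, 0.011, 0.0], [0.0, 0.0, -1.0]]
ft_force: [0.4, 0.1, -2.0]
grip_width: 0.147
grasp_force: 78.5
```

Call:
{"fn": "drive_tool", "kwargs": {"linear": [[0,0,0],[0,0,0]], "twist": [0,0]}}

```text
time: 12.07
tcp_pos: [0.501, 0.0177, 0.2597]
tool_rot: [[-0.008, 1.0, -0.0], [1.0, 0.008, -0.0], [-0.0, -0.0, -1.0]]
ft_force: [0.1, -0.3, -2.1]
grip_width: 0.149
grasp_force: 78.5
```

Run:
```python
from go import *
i,im=snap("wrist","w7"); np.savez("pics/w7.npz",**i)
go([.5003,.0187,.265],90.5)
zb=arm.get_obs()["tcp_pos"][2]-.0911; print("zb",zb)
for c in blobs(im,(3,150,60),(18,255,255),20):
    print("orange",c.mean(0).round(),c.min(0),c.max(0),[np.round(t,1) for t in rect(i,c,zb+.044)])
```

```text
lin [ 0.0015 -0.0007 -0.0053] twist -0.001 tcp [0.501  0.0172 0.2597] yaw 90.43 t 12.1167
zb 0.16856720606961456
orange [281. 285.] [265 211] [296 360] [array([501.3,  20.6]), array([13.5, 77.9]), np.float64(0.4)]
```

View pics/w7.png

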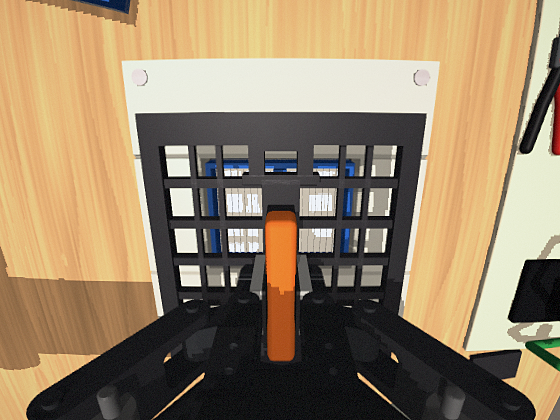

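Run:
```python
from go import *
i=dict(np.load("pics/w7.npz")); im=cv2.imread("pics/w7.png"); g=cv2.cvtColor(im,cv2.COLOR_BGR2GRAY)
z=.1686+.009
rows=[]
for u in range(160,410,20):
    c=g[90:130,u].astype(int); rows.append(onz(i,u,90+np.argmin(np.diff(c))+.5,z)[:2])
rows=np.array(rows); a,b=np.polyfit(rows[:,0]-.5,rows[:,1],1); print("front edge y",b,"yaw",np.degrees(a),"-> centre",b-.082)
for r in (120,130):
    l=g[r,:].astype(int); d=np.diff(l); uL=100+np.argmin(d[100:180]); uR=380+np.argmax(d[380:450]); p,q=onz(i,uL,r,z),onz(i,uR,r,z); print(uL,uR,p[:2],q[:2],(p+q)[0]/2)
```

```text
front edge y 0.09873916302285744 yaw 0.500006156815361 -> centre 0.01673916302285744
135 425 [0.42883496 0.09477031] [0.57194378 0.09602343] 0.5003893714504097
136 424 [0.42874761 0.08994601] [0.57211124 0.09120809] 0.5004294237039942
```

Call:
{"fn": "drive_tool", "kwargs": {"linear": [[0.001,-0.0008,0.01],[0.001,-0.0008,0.02],[0.001,-0.0008,0.025],[0.001,-0.0008,0.026],[0.001,-0.0008,0.026],[0.001,-0.0008,0.026]], "twist": [0,0,0,0,0,0]}}

```text
time: 12.62
tcp_pos: [0.5001, 0.0188, 0.2337]
tool_rot: [[-0.008, 1.0, -0.0], [1.0, 0.008, -0.0], [-0.0, -0.0, -1.0]]
ft_force: [-0.0, 0.6, -1.8]
grip_width: 0.146
grasp_force: 78.5
```

Run:
```python
from go import *
i,im=snap("wrist","w8"); np.savez("pics/w8.npz",**i)
go([.5003,.0187,.265],90.5)
s=snap("side","s8")[1]; c=snap("scene","c8")[1]
A=cv2.resize(im[60:330,120:440],(480,405)); 
B=cv2.resize(s[150:300,190:350],(320,300)); C=cv2.resize(c[130:260,210:350],(320,300))
out=np.zeros((600,800,3),np.uint8); out[:405,:480]=A; out[:300,480:]=B; out[300:,480:]=C
cv2.imwrite("pics/mix8.png",out[:,:,::-1])
```

```text
lin [-0.0002  0.0001 -0.0311] twist -0.001 tcp [0.5002 0.0189 0.2339] yaw 90.45 t 12.6667
```

View pics/mix8.png

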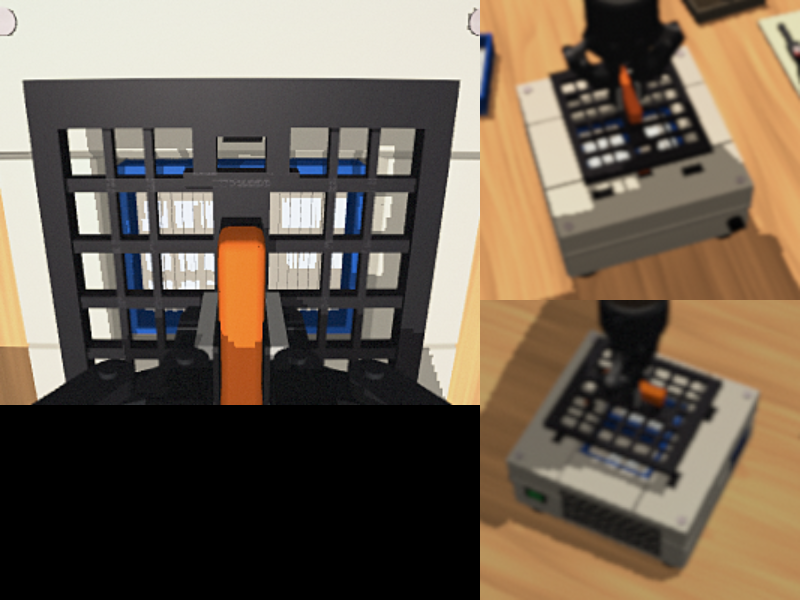

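The grille is level and square over the case, but the left hook does not show through its slot, at about (281,160) in the wrist image. I check where the hook should project.

Run:
```python
from go import *
i=dict(np.load("pics/w8.npz"))
print("cam",i["xyz"])
zb=.2339-.0911
for v in(137,147,151,155,160,173): print(v,[onz(i,281,v,z)[1].round(4) for z in(zb+.009,zb,.13,.11)])
for p in((.5,.081,.12),(.5,.081,.13),(.5,.086,.12),(.5,.075,.12)): print(p,proj(i,p))
im=cv2.imread("pics/w8.png"); print(im[108:180:2,281].tolist())
```

```text
cam [0.50010976 0.09821593 0.30294759]
137 [np.float64(0.0878), np.float64(0.0871), np.float64(0.0862), np.float64(0.0849)]
147 [np.float64(0.0829), np.float64(0.082), np.float64(0.0807), np.float64(0.0786)]
151 [np.float64(0.0809), np.float64(0.0799), np.float64(0.0784), np.float64(0.0761)]
155 [np.float64(0.0789), np.float64(0.0778), np.float64(0.0761), np.float64(0.0736)]
160 [np.float64(0.0764), np.float64(0.0751), np.float64(0.0733), np.float64(0.0704)]
173 [np.float64(0.0698), np.float64(0.0681), np.float64(0.0657), np.float64(0.0619)]
(0.5, 0.081, 0.12) [280.48821452 144.71895734]
(0.5, 0.081, 0.13) [280.46462446 146.39411669]
(0.5, 0.086, 0.12) [280.55441094 136.22951943]
(0.5, 0.075, 0.12) [280.41013951 154.74153003]
[[223, 236, 238], [229, 242, 244], [92, 96, 99], [83, 81, 83], [85, 84, 88], [85, 83, 85], [85, 84, 84], [81, 82, 86], [81, 80, 81], [84, 80, 85], [82, 78, 82], [81, 81, 84], [81, 82, 83], [79, 79, 80], [81, 79, 81], [77, 71, 78], [81, 79, 82], [80, 78, 82], [75, 71, 75], [77, 76, 78], [79, 76, 78], [79, 77, 80], [34, 30, 34], [48, 54, 54], [142, 156, 162], [143, 155, 160], [120, 131, 135], [110, 120, 124], [164, 182, 191], [56, 19, 0], [62, 31, 13], [162, 84, 40], [2, 12, 20], [25, 19, 20], [72, 71, 74], [72, 71, 75]]
```

Run:
```python
from go import *
for f in("w5","w7","w8"):
    i=dict(np.load(f"pics/{f}.npz")); im=cv2.imread(f"pics/{f}.png")[:,:,::-1].copy(); g=cv2.cvtColor(im,cv2.COLOR_RGB2GRAY)
    sat=cv2.cvtColor(im,cv2.COLOR_RGB2HSV)[:,:,1].astype(int)
    e=[]
    for u in range(200,400,10):
        c=sat[5:100,u]; e.append(onz(i,u,5+np.argmin(np.diff(cv2.blur(c.astype(np.float32),(1,3)).ravel()))+.5,.11)[:2])
    e=np.array(e); print(f,"deck edge centre y",np.median(e[:,1])-.115, "spread",e[:,1].std())
    if f=="w5":
        for c in blobs(im,(3,140,50),(18,255,255),15):
            if 260<c.mean(0)[0]<300: print("hook px",c.min(0),c.max(0),[(onz(i,281,c.max(0)[1]+.5,z)[1].round(4),onz(i,281,c.min(0)[1]-.5,z)[1].round(4)) for z in(.12,.13)],onz(i,*c.mean(0),.125)[0].round(4))
```

```text
w5 deck edge centre y 0.01911572161248669 spread 0.0004174323556947527
hook px [275 242] [287 254] [(np.float64(-0.0469), np.float64(-0.0335)), (np.float64(-0.042), np.float64(-0.0291))] 0.5011
hook px [274 107] [289 116] [(np.float64(0.0778), np.float64(0.0857)), (np.float64(0.0778), np.float64(0.0854))] 0.5004
w7 deck edge centre y 0.0193135865519634 spread 0.000361777961932629
w8 deck edge centre y 0.018848485888223562 spread 0.0003238800823707617
```

The case centre is 0.5 mm beyond the grille centre in y, so I correct that and start lowering over the hooks in small steps.

Call:
{"fn": "drive_tool", "kwargs": {"linear": [[0.0006,0.0002,0.003],[0.0006,0.0002,0.006],[0.0006,0.0002,0.009],[0.0006,0.0002,0.012],[0.0006,0.0002,0.014],[0.0006,0.0002,0.015],[0.0006,0.0002,0.015]], "twist": [0,0,0,0,0,0,0]}}

```text
time: 13.35
tcp_pos: [0.5002, 0.0197, 0.2183]
tool_rot: [[-0.008, 1.0, -0.001], [1.0, 0.008, 0.0], [0.0, -0.001, -1.0]]
ft_force: [0.5, 0.5, -3.0]
grip_width: 0.149
grasp_force: 78.5
```

Call:
{"fn": "drive_tool", "kwargs": {"linear": [[0,0,0.002],[0,0,0.004],[0,0,0.006],[0,0,0.006],[0,0,0.006]], "twist": [0,0,0,0,0]}}

```text
time: 13.77
tcp_pos: [0.5003, 0.0197, 0.2125]
tool_rot: [[-0.008, 1.0, -0.0], [1.0, 0.008, 0.0], [0.0, -0.0, -1.0]]
ft_force: [0.1, 1.3, -2.1]
grip_width: 0.148
grasp_force: 78.5
```

Call:
{"fn": "drive_tool", "kwargs": {"linear": [[0,0,0.001],[0,0,0.002],[0,0,0.003],[0,0,0.004],[0,0,0.004],[0,0,0.004]], "twist": [0,0,0,0,0,0]}}

```text
time: 14.27
tcp_pos: [0.5004, 0.0198, 0.2087]
tool_rot: [[-0.008, 1.0, 0.0], [1.0, 0.008, 0.0], [0.0, 0.0, -1.0]]
ft_force: [0.6, 2.1, -2.1]
grip_width: 0.147
grasp_force: 78.6
```

Call:
{"fn": "drive_tool", "kwargs": {"linear": [[0.0005,0,0.001],[0.0005,0,0.002],[0.0005,0,0.003],[0.0005,0,0.003],[0.0005,0,0.003]], "twist": [0,0,0,0,0]}}

```text
time: 14.68
tcp_pos: [0.5005, 0.0201, 0.2058]
tool_rot: [[-0.008, 1.0, 0.0], [1.0, 0.008, -0.0], [-0.0, 0.0, -1.0]]
ft_force: [0.3, 1.6, 2.0]
grip_width: 0.141
grasp_force: 79.0
```

Call:
{"fn": "drive_tool", "kwargs": {"linear": [[0.0004,0,0.001],[0.0004,0,0.002],[0.0004,0,0.003],[0.0004,0,0.003],[0.0004,0,0.003]], "twist": [0,0,0,0,0]}}

```text
time: 15.1
tcp_pos: [0.5005, 0.0205, 0.2029]
tool_rot: [[-0.008, 1.0, 0.001], [1.0, 0.008, -0.0], [-0.0, 0.001, -1.0]]
ft_force: [0.3, -0.0, 4.6]
grip_width: 0.144
grasp_force: 79.5
```

Call:
{"fn": "drive_tool", "kwargs": {"linear": [[0,0,0.001],[0,0,0.002],[0,0,0.002],[0,0,0.002]], "twist": [0,0,0,0]}}

```text
time: 15.43
tcp_pos: [0.5006, 0.0205, 0.2012]
tool_rot: [[-0.008, 1.0, 0.001], [1.0, 0.008, -0.0], [-0.0, 0.001, -1.0]]
ft_force: [0.7, 0.0, 6.5]
grip_width: 0.148
grasp_force: 79.8
```

Call:
{"fn": "drive_tool", "kwargs": {"linear": [[0,0,0.001],[0,0,0.0015],[0,0,0.0015],[0,0,0.0015]], "twist": [0,0,0,0]}}

```text
time: 15.77
tcp_pos: [0.5006, 0.0205, 0.1999]
tool_rot: [[-0.008, 1.0, 0.001], [1.0, 0.008, -0.0], [-0.0, 0.001, -1.0]]
ft_force: [0.2, 0.7, 8.0]
grip_width: 0.15
grasp_force: 80.0
```

Call:
{"fn": "drive_tool", "kwargs": {"linear": [[0,0,0.001],[0,0,0.0015],[0,0,0.0015],[0,0,0.0015]], "twist": [0,0,0,0]}}

```text
time: 16.1
tcp_pos: [0.5005, 0.0207, 0.1981]
tool_rot: [[-0.008, 1.0, 0.001], [1.0, 0.008, 0.0], [0.0, 0.001, -1.0]]
ft_force: [0.1, 1.9, 5.8]
grip_width: 0.152
grasp_force: 79.9
```

Call:
{"fn": "drive_tool", "kwargs": {"linear": [[0,0,0.0005],[0,0,0.001],[0,0,0.001],[0,0,0.001]], "twist": [0,0,0,0]}}

```text
time: 16.43
tcp_pos: [0.5005, 0.0207, 0.1974]
tool_rot: [[-0.008, 1.0, 0.001], [1.0, 0.008, 0.0], [0.0, 0.001, -1.0]]
ft_force: [-0.3, 2.8, 9.4]
grip_width: 0.15
grasp_force: 80.2
```

Call:
{"fn": "drive_tool", "kwargs": {"linear": [[0,0,0.0005],[0,0,0.001],[0,0,0.001],[0,0,0.001]], "twist": [0,0,0,0]}}

```text
time: 16.77
tcp_pos: [0.5005, 0.0207, 0.1967]
tool_rot: [[-0.008, 1.0, 0.001], [1.0, 0.008, 0.0], [0.0, 0.001, -1.0]]
ft_force: [-1.9, 2.2, 10.8]
grip_width: 0.143
grasp_force: 80.5
```

Call:
{"fn": "drive_tool", "kwargs": {"linear": [[0,0,0.0005],[0,0,0.001],[0,0,0.001],[0,0,0.001]], "twist": [0,0,0,0]}}

```text
time: 17.1
tcp_pos: [0.5005, 0.0207, 0.196]
tool_rot: [[-0.008, 1.0, 0.002], [1.0, 0.008, 0.0], [0.0, 0.002, -1.0]]
ft_force: [-3.1, 1.8, 14.1]
grip_width: 0.143
grasp_force: 80.9
```

```bash
cat > hk.py <<'E'
from go import *
def hk(t):
    o=arm.get_obs(); print(o["time"],np.round(o["tcp_pos"],4),"F",np.round(o["ft_force"],1),"M",np.round(o["wrist_torque"],2))
    for n in("wrist","scene","side"):
        i,im=snap(n,f"{t}_{n}")
        for c in blobs(im,(3,140,60),(18,255,255),2):
            m=c.mean(0); p=onz(i,*m,.125)
            if abs(p[0]-.5)<.05 and abs(p[1]-.02)<.1:
                print(n,m.round(1),cv2.contourArea(c),c.min(0),c.max(0),"x",round(p[0],4),"y",np.round([onz(i,u,v,.125)[1] for u,v in c],4).min(),np.round([onz(i,u,v,.125)[1] for u,v in c],4).max())
E
python3 -c "
from hk import *
hk('a')"
```

```text
17.1 [0.5005 0.0207 0.196 ] F [-3.1  1.8 14.1] M [0.31 0.63 0.04]
wrist [280.5 286.4] 4281.5 [265 211] [296 364] x 0.5011 y -0.0422 0.0548
wrist [280.6 154.4] 404.5 [268 146] [293 163] x 0.5006 y 0.0784 0.0864
scene [298.6 189.1] 18.0 [296 187] [301 192] x 0.5044 y 0.0763 0.0909
scene [285.1 178.5] 69.0 [280 174] [291 183] x 0.4878 y 0.0175 0.0524
scene [257.3 173.5] 11.0 [256 171] [259 176] x 0.5051 y -0.0445 -0.0334
side [272. 233.] 30.0 [269 230] [275 236] x 0.5 y -0.0538 -0.0366
side [264.5 207.5] 146.0 [260 193] [270 221] x 0.5048 y -0.0107 0.0772
```

Run:
```python
from go import *
for f,n in(("side0","side"),("s8","side"),("a_side","side"),("scene0","scene"),("a_scene","scene")):
    im=cv2.imread(f"pics/{f}.png")[:,:,::-1].copy()
    for c in blobs(im,(3,140,60),(18,255,255),2):
        m=c.mean(0)
        if (n=="side" and 250<m[0]<285 and 185<m[1]<245) or (n=="scene" and 245<m[0]<310 and 165<m[1]<200): print(f,m.round(1),cv2.contourArea(c),c.min(0),c.max(0))
im0=cv2.imread("pics/side0.png");im1=cv2.imread("pics/a_side.png")
out=np.vstack([a for a in (im0[224:242:1,271,::-1].tolist(),)]);print(out.tolist());print(im1[224:242,271,::-1].tolist())
i=arm.camera_info("side")
for s in (0,.002,.004,.006): print(s,[proj(i,(.5005,.0195-y,.13-s)).round(1).tolist() for y in(58,66) for y in [y/1000]])
# case sink: rows of front top edge in side view
for f in("side0","a_side"):
    g=cv2.cvtColor(cv2.imread(f"pics/{f}.png"),cv2.COLOR_BGR2GRAY).astype(int); print(f,[230+int(np.argmin(np.diff(g[230:290,u]))) for u in(235,245,300,310)])
```

```text
s8 [264.2 197.2] 152.5 [259 183] [270 211]
a_side [272. 233.] 30.0 [269 230] [275 236]
a_side [264.5 207.5] 146.0 [260 193] [270 221]
scene0 [298.5 188.5] 3.0 [298 187] [299 190]
scene0 [257.5 174. ] 4.0 [257 172] [258 176]
a_scene [298.6 189.1] 18.0 [296 187] [301 192]
a_scene [285.1 178.5] 69.0 [280 174] [291 183]
a_scene [257.3 173.5] 11.0 [256 171] [259 176]
[[48, 44, 42], [37, 33, 32], [42, 39, 38], [50, 47, 45], [78, 61, 53], [138, 79, 54], [176, 85, 42], [157, 67, 25], [124, 47, 15], [114, 42, 14], [110, 41, 15], [89, 30, 8], [53, 16, 4], [32, 23, 18], [92, 86, 75], [169, 159, 138], [208, 197, 173], [215, 204, 180]]
[[22, 20, 19], [21, 18, 18], [18, 16, 17], [18, 16, 18], [15, 14, 16], [23, 17, 17], [65, 28, 18], [114, 45, 19], [132, 51, 19], [126, 48, 17], [121, 46, 17], [110, 42, 16], [78, 33, 17], [39, 21, 15], [20, 16, 16], [17, 17, 17], [19, 17, 17], [19, 17, 17]]
0 [[271.3, 229.2], [272.3, 232.0]]
0.002 [[271.3, 229.8], [272.3, 232.6]]
0.004 [[271.3, 230.4], [272.4, 233.1]]
0.006 [[271.3, 230.9], [272.4, 233.7]]
side0 [267, 264, 249, 246]
a_side [254, 243, 250, 247]
```

Both hooks now look upright and protruding over the lip, and the case is sunk about 4 mm on its feet. I ease off and pull up lightly to verify both clicks.

Call:
{"fn": "drive_tool", "kwargs": {"linear": [[0,0,-0.001],[0,0,-0.002],[0,0,-0.003],[0,0,-0.0035],[0,0,-0.0035]], "twist": [0,0,0,0,0]}}

```text
time: 17.67
tcp_pos: [0.5005, 0.0207, 0.1984]
tool_rot: [[-0.008, 1.0, 0.001], [1.0, 0.008, 0.0], [0.0, 0.001, -1.0]]
ft_force: [0.7, 3.6, 6.5]
grip_width: 0.149
grasp_force: 79.6
```

Call:
{"fn": "drive_tool", "kwargs": {"linear": [[0,0,-0.0005],[0,0,-0.001],[0,0,-0.001],[0,0,-0.001]], "twist": [0,0,0,0]}}

```text
time: 18.0
tcp_pos: [0.5003, 0.0205, 0.1991]
tool_rot: [[-0.008, 1.0, -0.0], [1.0, 0.008, -0.0], [-0.0, -0.0, -1.0]]
ft_force: [2.1, 2.2, 2.5]
grip_width: 0.146
grasp_force: 79.2
```

```bash
python3 -c "
from hk import *
hk('b')"
```

```text
18.0 [0.5003 0.0205 0.1991] F [2.1 2.2 2.5] M [ 0.33 -0.35  0.03]
wrist [280.5 286.1] 4264.0 [265 211] [296 363] x 0.5008 y -0.0448 0.0536
wrist [281.  153.7] 412.0 [268 145] [294 162] x 0.5005 y 0.0782 0.0863
scene [298.4 188.5] 17.0 [296 186] [301 191] x 0.5028 y 0.0749 0.0896
scene [285.4 177.9] 70.0 [280 173] [291 183] x 0.4859 y 0.0175 0.0524
scene [257.2 172.8] 10.5 [256 170] [259 176] x 0.503 y -0.0452 -0.0349
side [272. 232.] 29.0 [269 229] [275 235] x 0.5008 y -0.0512 -0.0346
side [264.4 206.7] 143.5 [260 192] [270 220] x 0.5053 y -0.0079 0.0804
```

Call:
{"fn": "drive_tool", "kwargs": {"linear": [[0,0,-0.0005],[0,0,-0.001],[0,0,-0.0015],[0,0,-0.0015],[0,0,-0.0015]], "twist": [0,0,0,0,0]}}

```text
time: 18.57
tcp_pos: [0.5, 0.0204, 0.2003]
tool_rot: [[-0.008, 1.0, -0.001], [1.0, 0.008, -0.0], [-0.0, -0.001, -1.0]]
ft_force: [-0.4, -0.1, -1.3]
grip_width: 0.15
grasp_force: 78.6
```

Call:
{"fn": "drive_tool", "kwargs": {"linear": [[0,0,-0.0005],[0,0,-0.001],[0,0,-0.0015],[0,0,-0.0015],[0,0,-0.0015]], "twist": [0,0,0,0,0]}}

```text
time: 18.98
tcp_pos: [0.5003, 0.0206, 0.2021]
tool_rot: [[-0.008, 1.0, -0.0], [1.0, 0.008, -0.0], [-0.0, -0.0, -1.0]]
ft_force: [0.3, 0.5, -2.7]
grip_width: 0.145
grasp_force: 78.4
```

```bash
python3 -c "
from hk import *
hk('c')"
```

```text
18.9833 [0.5003 0.0206 0.2021] F [ 0.3  0.5 -2.7] M [-0.02  0.03 -0.03]
wrist [280.5 285.4] 4243.5 [265 211] [296 362] x 0.5008 y -0.0469 0.0527
wrist [281.3 153.6] 417.5 [269 145] [294 162] x 0.5005 y 0.0778 0.0861
scene [298.8 188.1] 15.0 [297 185] [301 191] x 0.5011 y 0.0759 0.0886
scene [285.1 177.2] 70.0 [280 172] [291 182] x 0.4841 y 0.016 0.051
scene [257.5 172.5] 13.0 [256 170] [259 175] x 0.5018 y -0.0461 -0.034
side [271.8 231.8] 30.5 [269 229] [275 235] x 0.5006 y -0.0505 -0.0332
side [264.3 205.7] 143.5 [260 191] [270 219] x 0.506 y -0.0051 0.0835
```

Call:
{"fn": "drive_tool", "kwargs": {"linear": [[0,0,-0.0005],[0,0,-0.001],[0,0,-0.001],[0,0,-0.001]], "twist": [0,0,0,0]}}

```text
time: 19.47
tcp_pos: [0.5003, 0.0205, 0.203]
tool_rot: [[-0.008, 1.0, -0.0], [1.0, 0.008, -0.0], [-0.0, -0.0, -1.0]]
ft_force: [1.0, -0.1, -6.2]
grip_width: 0.146
grasp_force: 78.1
```

```bash
python3 -c "
from hk import *
hk('d')"
```

```text
19.4667 [0.5003 0.0205 0.203 ] F [ 1.  -0.1 -6.2] M [ 0.   -0.08 -0.04]
wrist [280.5 285.6] 4246.0 [265 211] [296 362] x 0.5008 y -0.0479 0.0524
wrist [281.4 153.4] 407.0 [269 145] [294 162] x 0.5006 y 0.0777 0.086
scene [298.7 187.7] 15.5 [297 185] [301 191] x 0.5002 y 0.0745 0.0886
scene [285.2 177. ] 68.5 [280 172] [291 182] x 0.4833 y 0.016 0.051
scene [257.4 172.3] 11.5 [256 170] [259 175] x 0.5013 y -0.0461 -0.0356
side [271.8 231.6] 30.5 [269 228] [275 235] x 0.5008 y -0.0498 -0.0326
side [264.4 205.7] 144.5 [260 191] [270 219] x 0.5061 y -0.0051 0.0835
```

The pull reads 4 N beyond the weight with no moment, so both hooks hold. I settle it back down, release and back away.

Call:
{"fn": "drive_tool", "kwargs": {"linear": [[0,0,0.001],[0,0,0.002],[0,0,0.0028],[0,0,0.0028]], "twist": [0,0,0,0]}}

```text
time: 19.95
tcp_pos: [0.5004, 0.0206, 0.2006]
tool_rot: [[-0.008, 1.0, 0.001], [1.0, 0.008, 0.0], [0.0, 0.001, -1.0]]
ft_force: [0.1, 0.0, -3.2]
grip_width: 0.15
grasp_force: 78.9
```

Call:
{"fn": "drive_tool", "kwargs": {"linear": [[0,0,0],[0,0,0],[0,0,0],[0,0,0]], "twist": [0,0,0,0], "claw": 0.05}}

```text
time: 20.28
tcp_pos: [0.5004, 0.0206, 0.2006]
tool_rot: [[-0.008, 1.0, 0.0], [1.0, 0.008, 0.0], [0.0, 0.0, -1.0]]
ft_force: [-0.6, -0.5, 0.4]
grip_width: 0.587
grasp_force: 0.0
```

Call:
{"fn": "drive_tool", "kwargs": {"linear": [[0,0,-0.02],[0,0,-0.05],[0,0,-0.09],[0,0,-0.12],[0,0,-0.12],[0,0,-0.12],[0,0,-0.12]], "twist": [0,0,0,0,0,0,0]}}

```text
time: 20.87
tcp_pos: [0.5004, 0.0206, 0.32]
tool_rot: [[-0.008, 1.0, -0.0], [1.0, 0.008, -0.0], [-0.0, -0.0, -1.0]]
ft_force: [-1.3, 0.5, -0.6]
grip_width: 0.585
grasp_force: 0.0
```

Run:
```python
from hk import *
hk('e')
i=arm.camera_info("wrist"); im=cv2.imread("pics/e_wrist.png"); g=cv2.cvtColor(im,cv2.COLOR_BGR2GRAY).astype(int)
# frame front edge at flush height .119: corners/tilt via edge + bar size
r=np.array([onz(i,u,60+np.argmin(np.diff(g[60:150,u]))+.5,.119)[:2] for u in list(range(235,265,5))+list(range(300,330,5))]); print("front edge y",r[:,1].round(4))
ii=dict(i)
for c in blobs(im[:,:,::-1].copy(),(3,150,60),(18,255,255),300): print("bar",[np.round(t,1) for t in rect(i,c,.154)])
```

```text
20.8667 [0.5004 0.0206 0.32  ] F [-1.3  0.5 -0.6] M [-0.01  0.01 -0.03]
wrist [280.4 217.6] 1459.5 [272 167] [289 268] x 0.5007 y -0.0449 0.0556
wrist [280.5 136.5] 117.0 [274 132] [287 141] x 0.5001 y 0.0782 0.0859
scene [298.5 188.3] 18.5 [296 186] [301 191] x 0.5021 y 0.0749 0.0896
scene [257.3 172.8] 13.5 [256 170] [259 176] x 0.5029 y -0.0461 -0.0349
scene [277.9 175.3] 183.0 [264 168] [291 183] x 0.4865 y -0.027 0.0524
side [271.8 231.9] 30.5 [269 229] [275 235] x 0.5005 y -0.0512 -0.0339
side [262.7 204.6] 217.0 [253 190] [270 220] x 0.5032 y -0.0079 0.0896
front edge y [0.1009 0.1009 0.1009 0.101  0.101  0.072  0.0723 0.1013 0.1014 0.1014
 0.1015 0.1016]
bar [array([499.9,  16.5]), array([13.6, 88.2]), np.float64(0.1)]
```

```bash
python3 -c "
from workcell import arm
print(arm.hand_in())"
```

```text
the job is handed in; nothing more can be done
None
```

The filter is in the well with the black grille latched over it and the job is handed in at about 21 s; readings peaked at 14 N, a light pull showed both hooks holding, and flushness was judged from measurements, not a final look.

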